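# Gauge an inclined bore and show the rod's tip to the reader

## Robot

A 6-joint arm with a two-finger parallel gripper is mounted at the origin on the work surface. World frame = base frame: x ahead of the robot, y to its left, z up, the work surface at z = 0. Lengths are in m, angles in rad, forces in N, time in s.
With the tool pointing down it reaches from about 0.25 to 0.725 m from the base axis. Payload 4 kg.
Tool frame: the origin (TCP) lies midway between the tips of the shut fingers; the grasp point (between the pads) lies 19 mm behind it; z points along the fingers, y is the direction in which the jaws open and shut (so a half turn about z gives the same grasp; the last joint's range is limited). The gripper opens to 85 mm and grips with 20 to 120 N. Pads are 22 mm wide; open, the fingers measure 114 mm over their backs; the gripper's body (76 mm by 85 mm) begins 54 mm behind the grasp point. The pads swing forward as they close: fully open they stand 13 mm farther back than shut.
Start: joints at [1.256, 0.241, 0.005, 1.335, 0, 1.571], TCP at [0.155, 0.475, 0.231] pointing down, gripper open.
Joint ranges: [-2.72, 2.72], [-1.05, 1.87], [-1.09, 1.28], [-1.99, 2.15], [-1.42, 1.44], [-3.14, 3.14]. Speed limits (rad/s): [2.79, 2.79, 3.14, 3.14, 3.14, 3.14].

## Interface

Orientations are given as a unit quaternion [x, y, z, w].
In Python, from workcell import get_obs, camera, camera_model, job_done, masks_of gives the robot as it stands.
- The arm moves only by the tool jog_arm, never from a script. Its argument "deltas" is a list that holds one entry, the list of rows, each a list of 7 numbers: the shift along the tool's x, y, z in mm, then the turn, a rotation vector about the tool's x, y, z in degrees, then the finger opening in mm, from 0 to 85.4. A call has 1 to 5 rows; each row shifts and turns the pose as measured when the row begins, along the tool's axes as they then stand; what a row does not reach is not made up. A row lasts 1/10 s, in which the tool goes at most 50 mm and 8.59 degrees, less where a joint would pass 70% of its speed; a pose out of reach is approached as far as the arm can. A call with a gripper value outside its range is refused whole. The fingers move at their own pace and stop on an object; the grip force is fixed at half the most. Time passes only in rows, so rows that do not move let the fingers close. It gives the time, the measured TCP pose, the force and the opening at its end, in the units of the state.
- get_obs(): the state, without advancing time (a new reading comes with each control period).
- camera(name): name is "side" or "top" or "wrist"; returns the picture (480x640x3 uint8, red, green, blue); there is no depth.
- camera_model(name): a dict with "fovy" (degrees; the focal length in pixels is half the picture's height over the tangent of half this angle, whatever the lens; pixels are square), "cx", "cy" (the principal point, pixels), "k1" (the pictures are not rectified: a ray, as slopes to the right and down, at radius r is drawn at 1 + k1 r^2 times it, then the intrinsics apply), "pose" (4x4, takes a point from camera to world coordinates); the wrist camera has in their place "T_tool_cam" (4x4, takes a point from camera to tool coordinates, whose origin is the TCP and whose axes are the flange's). Camera axes: x right, y down, z forward; pixel columns grow to the right and rows downward; lengths in m; the calibration is good to about 2 mm. A picture is of the moment at which its call begins: read the wrist's pose just before it. camera_model takes no time and is no camera call.
- job_done(): hands the job in, once; it reports no verdict.
Trained networks look in the newest picture that a camera, given by its name, has taken for a name from the list of things; names that differ only in an ending like _2 or _b are one class to them, and where a whole thing is asked for, a point or a joint stands for the part that bears it (a point fixed in the world has none). Each returns a list of dicts, best first, with "conf" (0 to 1); they miss things now and then, are a little off and sometimes report something else, mostly with a low value. They report only what shows in the picture. A call takes as long as a camera call. They do not tell look-alikes from the thing itself.
- masks_of(target, camera): "pixels" (480x640 bool, what is visible of it) and "at" ([column, row] in pixels, amid what is visible of it).
The state is a dict: "clock": time; "joint_pos": joint angles; "joint_vel": joint speeds; "tau": joint torques, N m; "eef_pos": TCP position; "tool_rot": TCP orientation; "ft_force": force on the tool from outside, world axes, zero at the start; "ft_torque": the same for the moment, N m; "grip_width": finger opening in m.
Only numpy, scipy, OpenCV 4.12 (cv2) and the standard library are available. Lean on these libraries where they do the work, as an engineer would, in place of code of your own. Each camera call takes 0.05 s, during which the arm holds its last target. There are 200 camera calls.

## Task

Take the steel gauge rod by its handle from the wooden cradle and slide its thin end gently into the inclined guide tube until the collar stops against the mouth, then draw it all the way out again. Then hold the rod level in front of the blue reader with its tip pointing straight at the middle of the round window, about 3 cm off, without the rod touching the reader; finish still holding it there, steady. Leave the ring gauge, the wooden case and the steel spool where they are.

Things in the scene. Friction and masses are not known exactly. Their poses are not given: they have to be found in the camera images.
- gauge: Loose steel gauge rod, 0.28 kg. Origin: on its axis at the collar's front face (towards the tip); +x runs to the tip, z up in the cradle. Round shaft 12 mm across, 80 mm long (last 4 mm tapered to 7 mm); round collar 34 mm across, x = -8 to 0 mm; dark square handle 18 x 18 mm, x = -106 to -8 mm, sides parallel to y and z. Balance point near x = -30 mm.
- gauge_handle (a point): Point on the rod's axis near the middle of its square handle, 50 mm behind the collar's front face; same axes as gauge. 50 mm above the work surface while the rod lies in the cradle. The handle there is free on both sides and below, 20 mm or more along the rod either way.
- gauge_tip (a point): Centre of the rod's tip, 80 mm ahead of the collar's front face; same axes as gauge.
- cradle: Fixed wooden rest that carries the rod at the start: base board 200 x 70 mm, 8 mm thick, and two notched posts 56 mm wide, open upwards, up to 54 mm high, one under the shaft and one under the rear end of the handle. Origin: on the surface, 30 mm from the middle of the board towards the tip; +x is the way the tip points.
- fixture: Fixed steel stand (base 110 x 80 x 12 mm) that holds the inclined aluminium guide tube; top of the tube's mouth 106 mm above the work surface. Origin on the work surface; the tube goes down towards +x of this frame.
- tube_mouth (a point): Centre of the guide tube's mouth, 92 mm above the surface. +x: the tube's axis, pointing into it, 25 degrees below level. Rigid tube 95 mm long, open through, bore 16 mm, mouth flared to 23 mm over the first 8 mm, outside 30 mm. The rod is home when the collar's front face lies against the mouth (within 2 mm of this point along the axis, shaft in the bore).
- reader: Fixed blue reading head, 60 x 70 mm, 153 mm high, on a black foot 90 x 90 mm. Its round black-rimmed window, 44 mm across, faces -x of this frame, 36 mm out from the origin, centre 110 mm above the surface; a rod pointing at it points along +x. Origin: on the surface under its middle.
- read_point (a point): Point where the rod's tip is to be held: 30 mm straight out from the middle of the reader's window, 110 mm above the work surface; axes as reader (the rod is to point along +x).
- ring_gauge: Bystander: loose steel ring lying flat, 64 mm across, 18 mm high. Origin: centre of its underside.
- case: Bystander: loose shut wooden case 70 x 120 mm, 36 mm high. Origin: centre of its underside.
- spool: Bystander: loose standing steel spool, 40 mm across at the foot, 34 mm high. Origin: centre of its underside.
There are look-alikes about, which are no part of the job. There is more than one size of the reader; the one meant has the size given above.

How it is judged:
By the outcome, as a careful person would: the job done as asked, in the order asked, and still so for the second after the job is handed in, while the arm keeps its last pose, push and grip.
It also fails if it takes over 54 s, if anything falls off the work surface, if the arm or the gripper's body presses on something with over 40 N, if the wrist force passes 120 N, or if a joint passes its speed limit or range.

## Working session

There is one attempt and no reset: what is moved stays moved. The work goes in short steps, Python scripts to look and compute and a tool call to move; the robot and the scene stay as the last step left them, time stands still between calls to the robot, and variables do not carry over. Pictures are saved under pics/ and viewed, about 8 in all and at most 12, crops included, and the job is handed in when it is done.

Besides the shell and the picture viewer there is one more tool, called after "Request:" as name(argument=value, ...), one argument or row to a line, values as JSON. jog_arm: Moves the arm, as the interface text tells. Its arguments: {"type":"object","properties":{"deltas":{"type":"array"}},"required":["deltas"]}

```bash
ls; mkdir -p pics; cat > h.py <<'E'
import numpy as np, cv2
from workcell import *
from scipy.spatial.transform import Rotation as R
def tcp():
    o=get_obs(); T=np.eye(4); T[:3,:3]=R.from_quat(o['tool_rot']).as_matrix(); T[:3,3]=o['eef_pos']; return T
def pose(n,T=None):
    m=camera_model(n)
    return np.array(m['pose']) if 'pose' in m else (tcp() if T is None else T)@np.array(m['T_tool_cam'])
def proj(n,P,T=None):
    m=camera_model(n);C=pose(n,T);p=(np.atleast_2d(P)-C[:3,3])@C[:3,:3]
    s=p[:,:2]/p[:,2:];s=s*(1+m['k1']*(s**2).sum(1,keepdims=True));f=240/np.tan(np.radians(m['fovy']/2))
    return s*f+[m['cx'],m['cy']]
def ray(n,uv,T=None):
    m=camera_model(n);C=pose(n,T);f=240/np.tan(np.radians(m['fovy']/2))
    d=(np.atleast_2d(uv)-[m['cx'],m['cy']])/f;s=d.copy()
    for _ in range(20): s=d/(1+m['k1']*(s**2).sum(1,keepdims=True))
    return C[:3,3],np.c_[s,np.ones(len(s))]@C[:3,:3].T
def onz(n,uv,z,T=None):
    o,d=ray(n,uv,T);return o+d*((z-o[2])/d[:,2:])
def save(n,f):
    im=camera(n);cv2.imwrite(f'pics/{f}.png',im[:,:,::-1]);return im
E
python3 - <<'E'
from h import *
np.set_printoptions(precision=3,suppress=True)
for c in ['top','side']:
    im=save(c,c+'0')
    m=camera_model(c);print(c,m)
    for t in ['gauge','cradle','fixture','reader','ring_gauge','case','spool']:
        for k in masks_of(t,c):
            z={'gauge':.05}.get(t,0.);print(t,round(k['conf'],2),np.array(k['at']),k['pixels'].sum(),onz(c,k['at'],z)[0])
print(camera_model('wrist'),get_obs())
E
```

```text
pics
top {'fovy': 43.77641311047664, 'cx': 318.91241244119595, 'cy': 255.9341606819131, 'k1': 0.04697100883485684, 'pose': array([[ 0.012, -0.989,  0.15 ,  0.328],
       [-1.   , -0.008,  0.03 ,  0.074],
       [-0.028, -0.15 , -0.988,  1.23 ],
       [ 0.   ,  0.   ,  0.   ,  1.   ]])}
gauge 0.65 [367.3 283.3] 732 [0.454 0.013 0.05 ]
cradle 0.77 [367.7 292.3] 2700 [0.44  0.009 0.   ]
fixture 0.71 [481.4 299. ] 2193 [ 0.429 -0.222  0.   ]
fixture 0.15 [478.3 189. ] 582 [ 0.66  -0.222  0.   ]
reader 0.9 [234.7 366. ] 1178 [0.288 0.279 0.   ]
reader 0.79 [241.4 297.3] 2379 [0.428 0.27  0.   ]
reader 0.59 [144.5 340. ] 5129 [0.338 0.466 0.   ]
ring_gauge 0.63 [489.2 180.9] 671 [ 0.677 -0.245  0.   ]
case 0.65 [349.7 155.1] 2179 [0.733 0.048 0.   ]
spool 0.6 [290.7 171.8] 270 [0.696 0.173 0.   ]
side {'fovy': 49.347494348740305, 'cx': 321.0113798348847, 'cy': 246.65303504335228, 'k1': -0.099452255801114, 'pose': array([[ 0.693, -0.497,  0.522, -0.036],
       [-0.721, -0.471,  0.508, -0.43 ],
       [-0.006, -0.728, -0.685,  0.823],
       [ 0.   ,  0.   ,  0.   ,  1.   ]])}
gauge 0.87 
[... 736 characters left out ...]
, 'cx': 325.9354216140724, 'cy': 236.68019070684784, 'k1': 0.02342499765246803, 'T_tool_cam': array([[-0.   , -0.945, -0.326,  0.084],
       [ 1.   , -0.   ,  0.001,  0.001],
       [-0.001, -0.326,  0.945, -0.142],
       [ 0.   ,  0.   ,  0.   ,  1.   ]])} {'clock': 0.8, 'joint_pos': array([ 1.256,  0.241,  0.005,  1.335, -0.   ,  1.571]), 'joint_vel': array([ 0.001,  0.001,  0.001, -0.001,  0.001, -0.002]), 'tau': array([  0.001, -37.216,  25.268,   0.001,   0.   ,  -0.   ]), 'eef_pos': array([0.155, 0.475, 0.231]), 'tool_rot': array([0.157, 0.988, 0.   , 0.   ]), 'ft_force': array([-0.788, -0.046, -0.783]), 'ft_torque': array([ 0.01 ,  0.024, -0.036]), 'grip_width': 0.08538944186535523}
```

```bash
python3 - <<'E'
import cv2
a=cv2.imread('pics/top0.png')[110:430,90:540];cv2.imwrite('pics/top0c.png',cv2.resize(a,(788,560),interpolation=cv2.INTER_CUBIC))
a=cv2.imread('pics/side0.png')[120:460,90:540];cv2.imwrite('pics/side0c.png',cv2.resize(a,(788,595),interpolation=cv2.INTER_CUBIC))
E
```

```text
(no output)
```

View pics/top0c.png

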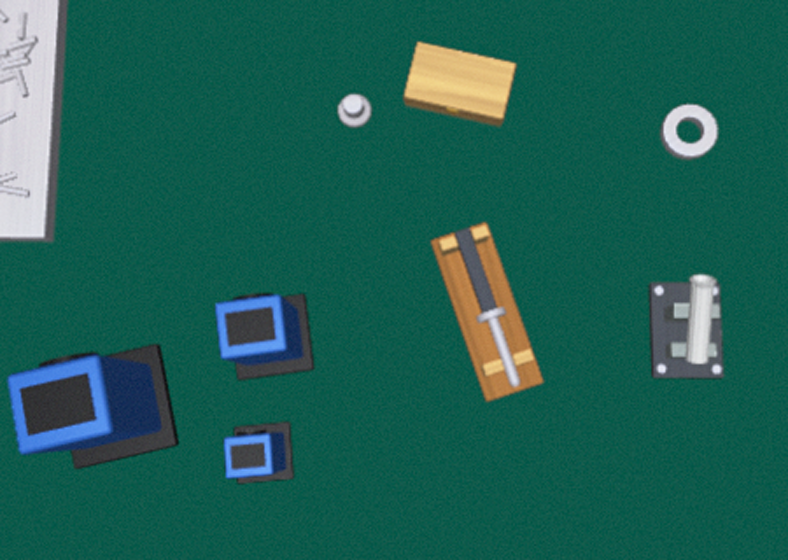

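View pics/side0c.png

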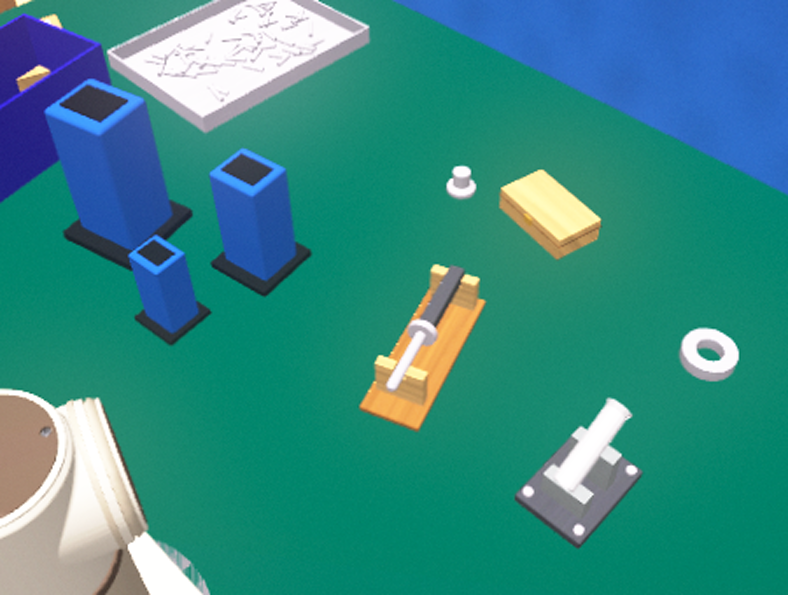

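Top view: the rod's tip points down (towards the robot), the tube mouth is on the far side at about (703,281) in the crop, and the middle reader's window faces away from the robot. The side view agrees with this. Next, rough positions.

```bash
python3 - <<'E'
from h import *
np.set_printoptions(precision=4,suppress=True)
k=450/788
def T(p): return np.array(p)*k+[90,110]
def S(p): return np.array(p)*k+[90,120]
def tri(a,b):
    A=np.zeros((3,3));y=np.zeros(3)
    for n,uv in(('top',T(a)),('side',S(b))):
        o,d=ray(n,uv);d=d[0]/np.linalg.norm(d[0]);M=np.eye(3)-np.outer(d,d);A+=M;y+=M@o
    return np.linalg.solve(A,y)
print('mouth',tri((703,281),(619,409)),'tip',tri((515,384),(391,386)),'handle rear',tri((464,232),(457,269)))
print('collar',tri((490,315),(422,331)))
c=onz('top',[T(p) for p in [(304,294),(312,370),(238,378)]],.01);print('reader M foot top',c,np.linalg.norm(np.diff(c,axis=0),axis=1))
c=onz('side',[S(p) for p in [(213,266),(264,293),(310,254)]],.0);print('side',c,np.linalg.norm(np.diff(c,axis=0),axis=1))
c=onz('top',[T(p) for p in [(651,283),(653,378),(722,378),(720,283)]],.012);print('fixt',c,np.linalg.norm(np.diff(c,axis=0),axis=1))
c=onz('top',[T(p) for p in [(217,304),(280,295),(287,354),(221,363)]],.153);print('reader top',c,np.linalg.norm(np.diff(c,axis=0),axis=1))
a=onz('top',[T((464,232)),T((490,315)),T((515,384))],.052);print(a)
E
```

```text
mouth [ 0.4763 -0.2205  0.0894] tip [ 0.364  -0.0201  0.0512] handle rear [0.534  0.038  0.0565]
collar [0.4408 0.0076 0.0504]
reader M foot top [[0.4672 0.2239 0.01  ]
 [0.3784 0.2122 0.01  ]
 [0.3683 0.2982 0.01  ]] [0.0896 0.0866]
side [[0.3681 0.2983 0.    ]
 [0.3832 0.2163 0.    ]
 [0.4668 0.2255 0.    ]] [0.0834 0.0841]
fixt [[ 0.4836 -0.181   0.012 ]
 [ 0.3739 -0.1805  0.012 ]
 [ 0.375  -0.2584  0.012 ]
 [ 0.4843 -0.26    0.012 ]] [0.1097 0.0779 0.1094]
reader top [[0.4397 0.2965 0.153 ]
 [0.4497 0.2312 0.153 ]
 [0.3887 0.2222 0.153 ]
 [0.3788 0.29   0.153 ]] [0.066  0.0617 0.0685]
[[ 0.5352  0.0374  0.052 ]
 [ 0.4405  0.0079  0.052 ]
 [ 0.3637 -0.0198  0.052 ]]
```

```bash
cat >> h.py <<'E'
def frame(yaw,pitch=0):
    "tool x along the rod: heading yaw, pitch deg below level; tool z down-ish"
    y,p=np.radians([yaw,pitch]);c=np.array([np.cos(y),np.sin(y),0]);x=c*np.cos(p)-[0,0,np.sin(p)]
    z=-c*np.sin(p)-[0,0,np.cos(p)];return np.c_[x,np.cross(z,x),z]
def left(P,Rt):
    T=tcp();print('left mm',np.round(T[:3,:3].T@(np.array(P)-T[:3,3])*1e3,1),'rot deg',np.round(np.degrees(R.from_matrix(T[:3,:3].T@Rt).as_rotvec()),2))
E
python3 -c "
from h import *
left([.487,.0213,.26],frame(198.5))"
```

```text
left mm [-456.5 -328.9  -28.7] rot deg [  0.     0.   -36.54]
```

Request:
jog_arm(
  deltas=[
    [[0,0,-40,0,0,0,85],[-38,-27,0,0,0,0,85],[-38,-27,0,0,0,0,85],[-38,-27,0,0,0,0,85],[-38,-27,0,0,0,0,85]],
  ],
)

```text
clock: 1.3
eef_pos: [0.267, 0.3263, 0.2721]
tool_rot: [0.15, 0.989, 0.0, 0.001]
ft_force: [0.9, 0.1, 0.2]
grip_width: 0.0851
```

Request:
jog_arm(
  deltas=[
    [[-38,-27,0,0,0,0,85],[-38,-27,0,0,0,0,85],[-38,-27,0,0,0,0,85],[-38,-27,0,0,0,0,85],[-38,-27,0,0,0,0,85]],
  ],
)

```text
clock: 1.8
eef_pos: [0.4128, 0.1332, 0.2739]
tool_rot: [0.149, 0.989, 0.002, 0.003]
ft_force: [0.9, 2.5, -0.2]
grip_width: 0.0849
```

Request:
jog_arm(
  deltas=[
    [[0,0,0,0,0,-8,85],[0,0,0,0,0,-8,85],[0,0,0,0,0,-8,85],[0,0,0,0,0,-8,85],[0,0,0,0,0,-5,85]],
  ],
)

```text
clock: 2.3
eef_pos: [0.4172, 0.1254, 0.2739]
tool_rot: [-0.177, 0.984, 0.001, 0.004]
ft_force: [-0.2, -0.2, 0.2]
grip_width: 0.0848
```

```bash
python3 -c "
from h import *
left([.487,.0213,.2],frame(198.5))"
```

```text
left mm [ -28.6 -121.9   74.2] rot deg [-0.01  0.5   1.85]
```

Request:
jog_arm(
  deltas=[
    [[-9,-40,24,0,0,2,85],[-9,-40,24,0,0,0,85],[-9,-40,24,0,0,0,85],[0,0,0,0,0,0,85]],
  ],
)

```text
clock: 2.7
eef_pos: [0.4866, 0.0198, 0.2018]
tool_rot: [-0.163, 0.987, 0.001, 0.008]
ft_force: [-0.7, 0.8, 0.3]
grip_width: 0.0851
```

```bash
python3 - <<'E'
from h import *
T=tcp();np.set_printoptions(precision=4,suppress=True);print(T)
im=save('wrist','w1')
Q=[]
for f in np.array([[.364,-.020,.052],[.4405,.0079,.052],[.535,.0374,.052]]): Q.append(proj('wrist',f,T)[0])
print(np.array(Q))
for m in masks_of('gauge','wrist'): 
    print(m['conf'],m['at'],m['pixels'].sum()); im[m['pixels']]=im[m['pixels']]//2+np.array([100,0,0],np.uint8)
cv2.imwrite('pics/w1m.png',im[:,:,::-1])
E
```

```text
[[-0.9471 -0.3207  0.0151  0.4866]
 [-0.3207  0.9472  0.0049  0.0198]
 [-0.0159 -0.0002 -0.9999  0.2018]
 [ 0.      0.      0.      1.    ]]
[[326.7732   2.2171]
 [329.5332 141.1906]
 [325.9742 276.3266]]
0.58 [330.9, 152.5] 6812
```

View pics/w1.png

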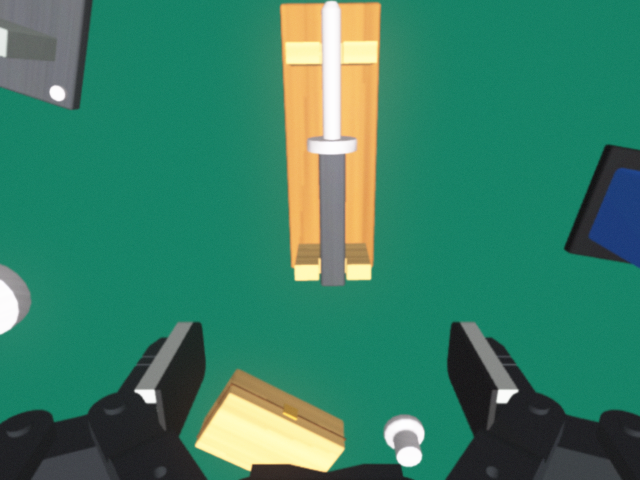

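The rod runs nearly straight up the wrist picture: tip (332,3), collar (332,146), handle end (333,284). The fingers straddle its line.

```bash
python3 - <<'E'
from h import *
T=tcp();np.set_printoptions(precision=4,suppress=True)
t=onz('wrist',[332,3],.05)[0]; c=onz('wrist',[332,137],.067)[0];e=onz('wrist',[333,284],.059)[0]
print(t,c,e,np.linalg.norm(t-e),np.linalg.norm(t-c))
d=t-e;yaw=np.degrees(np.arctan2(d[1],d[0]))%360;print(yaw)
u=(t-e)[:2]/np.linalg.norm((t-e)[:2]); mid=(t[:2]+e[:2])/2; h=mid-u*(130-93)/1e3;print(h)
left([*h,.031],frame(yaw))
left([*h,.10],frame(yaw))
E
```

```text
[ 0.3629 -0.0144  0.05  ] [0.4361 0.0107 0.067 ] [0.5374 0.0468 0.059 ] 0.18509226353092606 0.07918479757053998
199.35066023535674
[0.4851 0.0285]
left mm [  2.5   5.9 173.5] rot deg [ 0.04  1.09 -0.47]
left mm [  1.2   5.9 104.5] rot deg [ 0.04  1.09 -0.47]
```

Request:
jog_arm(
  deltas=[
    [[1,6,35,0,1,0,85],[0,0,35,0,0,0,85],[0,0,34,0,0,0,85],[0,0,0,0,0,0,85]],
  ],
)

```text
clock: 3.2
eef_pos: [0.4872, 0.0326, 0.104]
tool_rot: [-0.166, 0.986, 0.001, 0.006]
ft_force: [0.2, -0.1, -0.9]
grip_width: 0.0854
```

```bash
python3 - <<'E'
from h import *
T=tcp();im=save('wrist','w2')
left([.4851,.0285,.031],frame(199.35))
left([.487,.0213,.031],frame(198.5))
g=cv2.cvtColor(im,cv2.COLOR_RGB2GRAY)
print(np.array(get_obs()['eef_pos']))
E
```

```text
left mm [ 6.6 -2.5 75.4] rot deg [-0.11  0.99 -0.19]
left mm [ 7.2 -9.9 75.4] rot deg [-0.11  0.99  0.66]
[0.48922683 0.03274197 0.10652682]
```

View pics/w2.png

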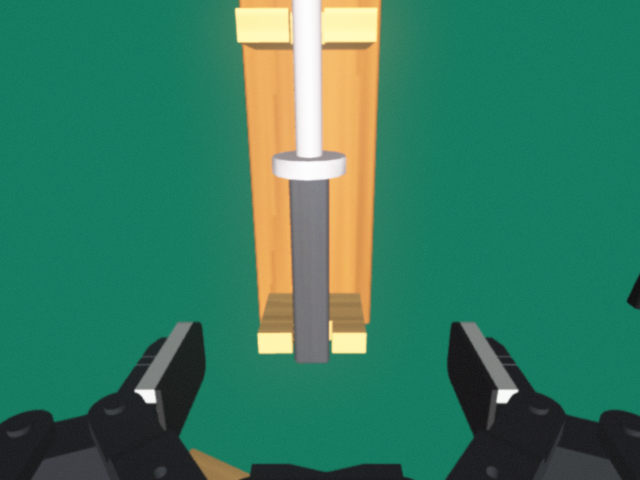

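```bash
python3 - <<'E'
from h import *
np.set_printoptions(precision=4,suppress=True)
for i in range(3):
    o=get_obs();print(o['clock'],o['eef_pos'])
T=tcp();camera('wrist');print(get_obs()['eef_pos'],get_obs()['joint_vel'])
c=onz('wrist',[309.5,153],.067,T)[0];e=onz('wrist',[312,362],.059,T)[0]
d=c-e;yaw=np.degrees(np.arctan2(d[1],d[0]))%360
u=d[:2]/np.linalg.norm(d[:2]);h=e[:2]+u*.056;print(c,e,np.linalg.norm(d[:2]),yaw,h)
left([*h,.030],frame(yaw))
E
```

```text
3.25 [0.4892 0.0327 0.1065]
3.25 [0.4892 0.0327 0.1065]
3.25 [0.4892 0.0327 0.1065]
[0.4909 0.0325 0.1081] [-0.0082 -0.0217  0.0399  0.0006 -0.004  -0.0014]
[0.4373 0.0085 0.067 ] [0.5409 0.044  0.059 ] 0.10950739558794428 198.93971807705026 [0.4879 0.0259]
left mm [ 6.6 -5.1 78. ] rot deg [-0.18  1.19  0.2 ]
```

Request:
jog_arm(
  deltas=[
    [[5,-6,10,0,1,0,85],[0,0,30,0,0,0,85],[0,0,20,0,0,0,85],[0,0,0,0,0,0,85],[0,0,0,0,0,0,85]],
  ],
)

```text
clock: 3.8
eef_pos: [0.4972, 0.0253, 0.0565]
tool_rot: [-0.167, 0.986, -0.003, 0.011]
ft_force: [0.4, -0.9, 0.5]
grip_width: 0.0851
```

```bash
python3 - <<'E'
from h import *
left([.486,.0255,.030],frame(198.95))
T=tcp();im=save('wrist','w3')
cv2.imwrite('pics/w3.png',cv2.resize(im[:,:,::-1],(480,360)))
E
```

```text
left mm [11.1  4.1 26.2] rot deg [-0.54  1.14  0.31]
```

View pics/w3.png

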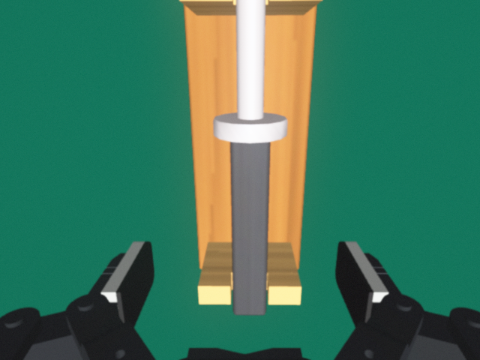

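Request:
jog_arm(
  deltas=[
    [[11,4,5,0,1,0,85],[0,0,10,0,0,0,85],[0,0,7,0,0,0,85],[0,0,0,0,0,0,85],[0,0,0,0,0,0,85]],
  ],
)

```text
clock: 4.35
eef_pos: [0.487, 0.0253, 0.0358]
tool_rot: [-0.167, 0.986, -0.005, 0.004]
ft_force: [-0.4, 0.0, -0.2]
grip_width: 0.0853
```

```bash
python3 - <<'E'
from h import *
left([.486,.0255,.030],frame(198.95))
E
```

```text
left mm [0.9 0.5 5.8] rot deg [-0.64  0.38  0.3 ]
```

Request:
jog_arm(
  deltas=[
    [[1,0,6,-0.5,0.4,0,85],[0,0,0,0,0,0,60],[0,0,0,0,0,0,35],[0,0,0,0,0,0,10],[0,0,0,0,0,0,5]],
  ],
)

```text
clock: 4.85
eef_pos: [0.4865, 0.0249, 0.0293]
tool_rot: [-0.167, 0.986, -0.001, -0.0]
ft_force: [-0.3, 0.6, -0.1]
grip_width: 0.0274
```

Request:
jog_arm(
  deltas=[
    [[0,0,0,0,0,0,5],[0,0,0,0,0,0,5],[0,0,0,0,0,0,5],[0,0,0,0,0,0,5],[0,0,0,0,0,0,5]],
  ],
)

```text
clock: 5.35
eef_pos: [0.4867, 0.0248, 0.0296]
tool_rot: [-0.167, 0.986, -0.001, 0.0]
ft_force: [0.9, -0.8, -1.2]
grip_width: 0.017
```

```bash
python3 - <<'E'
from h import *
left([.486,.0255,.030],frame(198.95)); print(get_obs())
E
```

```text
left mm [ 0.4  0.8 -0.4] rot deg [-0.12 -0.02  0.3 ]
{'clock': 5.35, 'joint_pos': array([ 0.05227309,  0.40467665, -0.34102325,  0.82481951, -0.00208201,
       -0.28371767]), 'joint_vel': array([ 0.0011583 , -0.00079441, -0.00071876,  0.00010363, -0.00050691,
        0.00189702]), 'tau': array([ 5.78476279e-02, -3.93225360e+01,  1.94228947e+01,  3.34524410e-02,
        3.17125674e-02,  8.70906195e-03]), 'eef_pos': array([0.48665791, 0.02482956, 0.02957415]), 'tool_rot': array([-1.67206051e-01,  9.85921414e-01, -1.05002736e-03,  1.73370395e-05]), 'ft_force': array([ 0.85654587, -0.83501046, -1.18984445]), 'ft_torque': array([ 3.41782513e-02,  1.35645824e-03, -9.47698336e-05]), 'grip_width': 0.016999889046284997}
```

Request:
jog_arm(
  deltas=[
    [[0,0,-20,0,0,0,5],[0,0,-40,0,0,0,5],[0,0,-40,0,0,0,5],[0,0,-40,0,0,0,5],[0,0,0,0,0,0,5]],
  ],
)

```text
clock: 5.85
eef_pos: [0.4831, 0.0252, 0.1706]
tool_rot: [-0.167, 0.986, -0.0, -0.005]
ft_force: [1.6, 0.9, -2.2]
grip_width: 0.0171
```

```bash
python3 - <<'E'
from h import *
T=tcp();im=save('wrist','w4');print(T[:3,3])
for x in (130,50): 
    print(x,proj('wrist',(T@[x/1e3,0,-.019,1])[:3],T))
print(proj('wrist',(T@[.05,0,-.036,1])[:3],T))
print('ft',get_obs()['ft_force'],get_obs()['ft_torque'])
# pre-insert: tip 40 mm before the mouth
f=frame(180,25);g=np.array([.476,-.2205,.092])-f[:,0]*(.04+.13);left(g+f[:,2]*.019,f);print(g+f[:,2]*.019)
E
```

```text
[0.48309197 0.02520323 0.17062294]
130 [[ 321.4727829  -127.08594336]]
50 [[322.44575909 206.91692558]]
[[321.97489457 224.03093086]]
ft [-0.23175089 -0.24957602 -3.55361415] [-0.01712661 -0.09933928  0.02255457]
left mm [ -67.4 -283.6   19.4] rot deg [  4.22 -25.63  18.95]
[ 0.63810207 -0.2205      0.14662526]
```

View pics/w4.png

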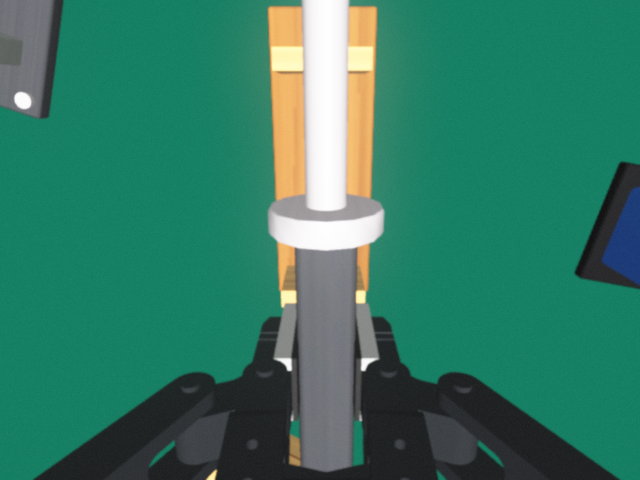

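Request:
jog_arm(
  deltas=[
    [[-12,-47,0,0,0,0,5],[-12,-47,0,0,0,0,5],[-12,-47,0,0,0,0,5],[-12,-47,0,0,0,0,5],[-12,-47,0,0,0,0,5]],
  ],
)

```text
clock: 6.4
eef_pos: [0.6118, -0.1748, 0.155]
tool_rot: [-0.174, 0.985, 0.005, -0.016]
ft_force: [1.8, 0.0, -2.1]
grip_width: 0.017
```

Request:
jog_arm(
  deltas=[
    [[-7,-30,0,0,0,0,5],[0,0,0,1,-6.4,4.8,5],[0,0,0,1,-6.4,4.8,5],[0,0,0,1,-6.4,4.8,5],[0,0,0,1,-6.4,4.8,5]],
  ],
)

```text
clock: 6.9
eef_pos: [0.631, -0.2091, 0.1251]
tool_rot: [0.008, 0.98, 0.011, 0.199]
ft_force: [0.5, 0.2, -2.6]
grip_width: 0.0172
```

```bash
python3 - <<'E'
from h import *
left([.6381,-.2205,.1466],frame(180,25));print(tcp()[:3,3],get_obs()['joint_pos'])
E
```

```text
left mm [-15.2 -10.8 -17.2] rot deg [ 1.02 -1.99 -1.15]
[ 0.63098222 -0.2091305   0.12506821] [-0.39673902  0.37899216 -0.17763672  0.64729822  0.16861687 -0.34924689]
```

Request:
jog_arm(
  deltas=[
    [[-15,-11,-17,1,-2,-1.2,5],[0,0,0,0,0,0,5],[0,0,0,0,0,0,5]],
  ],
)

```text
clock: 7.2
eef_pos: [0.62, -0.2151, 0.1286]
tool_rot: [0.001, 0.98, 0.006, 0.199]
ft_force: [-1.2, 0.5, -3.9]
grip_width: 0.0172
```

```bash
python3 - <<'E'
from h import *
left([.6381,-.2205,.1466],frame(180,25))
a=save('top','t5')[190:340,400:580];b=save('side','s5')[270:430,390:590]
T=tcp();np.set_printoptions(precision=1,suppress=True)
tip=(T@[.131,0,-.019,1])[:3]
for n in('top','side'): print(n,'pred tip',proj(n,tip),'collar',proj(n,(T@[.051,0,-.019,1])[:3]),'mouth',proj(n,[.476,-.2205,.092]))
z=lambda a:cv2.resize(a,(int(a.shape[1]*3.7*.58*1),int(a.shape[0]*3.7*.58)),interpolation=cv2.INTER_CUBIC)
A=cv2.resize(a,None,fx=3,fy=3,interpolation=2)[:450];B=cv2.resize(b,None,fx=3,fy=3,interpolation=2)
A=cv2.resize(a,(400,333),interpolation=2);B=cv2.resize(b,(400,320),interpolation=2)
# separate large files
cv2.imwrite('pics/t5c.png',cv2.resize(a,(720,600),interpolation=2)[:,:,::-1]);cv2.imwrite('pics/s5c.png',cv2.resize(b,(750,600),interpolation=2)[:,:,::-1])
E
```

```text
left mm [-23.8  -5.2  -9.6] rot deg [ 0.67 -2.   -0.23]
top pred tip [[489.6 260. ]] collar [[492.9 218.5]] mouth [[491.7 270.5]]
side pred tip [[448.4 342.8]] collar [[475.2 306.7]] mouth [[443.7 352.8]]
```

View pics/t5c.png

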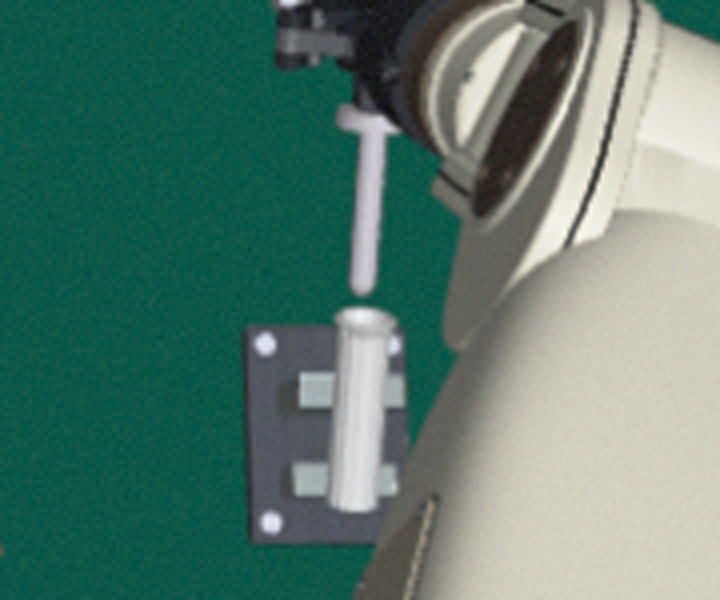

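View pics/s5c.png

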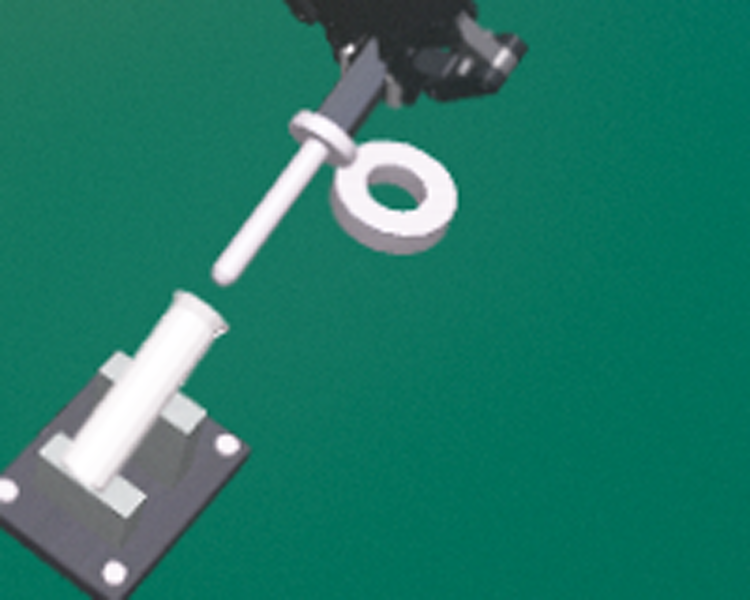

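Both views agree with the model within about 1 px: the tip is at (490,263) top and (449,344) side, and the mouth at (491,270) top and (444,353) side. The rod and tube are nearly parallel.

Request:
jog_arm(
  deltas=[
    [[-12,-5,-10,0.7,-2,-0.2,5],[0,0,0,0,0,0,5],[0,0,0,0,0,0,5]],
  ],
)

```text
clock: 7.6
eef_pos: [0.635, -0.2221, 0.1483]
tool_rot: [-0.001, 0.975, -0.003, 0.223]
ft_force: [0.2, -0.3, -3.7]
grip_width: 0.0172
```

```bash
cat >> h.py <<'E'
M=np.array([.476,-.2205,.092])
def ins(depth,yaw=180,pitch=25,xt=.131,M=M):
    "tool pose with the tip `depth` m past the mouth"
    f=frame(yaw,pitch);left(M+f[:,0]*(depth-xt)+f[:,2]*.019,f);o=get_obs();print('F tool',np.round(tcp()[:3,:3].T@o['ft_force'],1),o['clock'])
E
python3 - <<'E'
from h import *
np.set_printoptions(precision=1,suppress=True)
ins(-.01)
f=frame(180,25)
for n,o,s in(('top',(400,190),4),('side',(390,270),3.75)):
    P=[M+f[:,0]*d for d in(0,.095)];print(n,(proj(n,P)-o)*s, (proj(n,[p-f[:,1]*.015 for p in P])-o)*s,(proj(n,[p+f[:,1]*.015 for p in P])-o)*s)
E
```

```text
left mm [26.9  1.8  2.4] rot deg [-0.2  0.7  0.2]
F tool [ 1.4 -0.3  3.4] 7.6
top [[366.9 322.1]
 [351.4 508.5]] [[399.  322.4]
 [382.7 508.9]] [[334.8 321.8]
 [320.  508.1]]
side [[201.5 310.3]
 [ 75.9 480.5]] [[229.2 329.1]
 [103.2 501. ]] [[174.2 291.7]
 [ 49.1 460.3]]
```

Request:
jog_arm(
  deltas=[
    [[20,2,2,-0.2,0.7,0.2,5],[0,0,0,0,0,0,5],[0,0,0,0,0,0,5]],
  ],
)

```text
clock: 7.9
eef_pos: [0.6203, -0.2207, 0.1401]
tool_rot: [-0.001, 0.976, -0.001, 0.219]
ft_force: [1.1, -0.2, -2.1]
grip_width: 0.0171
```

```bash
python3 - <<'E'
from h import *
ins(.01)
E
```

```text
left mm [30.1  0.3  1.4] rot deg [-0.12  0.29  0.13]
F tool [-0.  -0.2  2.4] 7.9
```

Request:
jog_arm(
  deltas=[
    [[10,0,1,-0.1,0.3,0.1,5],[10,0,0,0,0,0,5],[8,0,0,0,0,0,5],[0,0,0,0,0,0,5],[0,0,0,0,0,0,5]],
  ],
)

```text
clock: 8.4
eef_pos: [0.5965, -0.2196, 0.128]
tool_rot: [-0.001, 0.976, 0.001, 0.219]
ft_force: [3.2, 0.8, -4.3]
grip_width: 0.017
```

```bash
python3 - <<'E'
from h import *
ins(.01)
a=save('top','t6')[200:320,430:550];b=save('side','s6')[290:410,400:520]
cv2.imwrite('pics/ts6.png',np.hstack([cv2.resize(a,(400,400),interpolation=2),cv2.resize(b,(400,400),interpolation=2)])[:,:,::-1])
E
```

```text
left mm [ 3.4 -0.9  0.6] rot deg [0.15 0.32 0.1 ]
F tool [-1.1  0.8  5.3] 8.4
```

View pics/ts6.png

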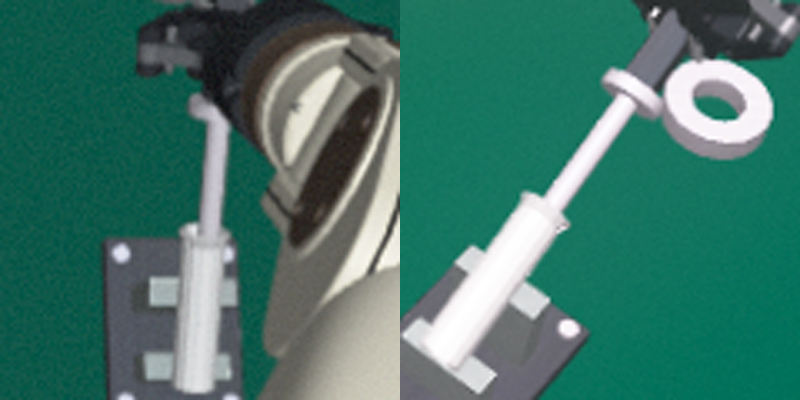

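The tip is in the mouth in both views: shaft at (208,235) against mouth centre (204,232) in the left panel, and close to centre in the right panel. I'll nudge it slightly to +y and continue.

Request:
jog_arm(
  deltas=[
    [[8,1,0.5,0,0.3,0,5],[8,0,0,0,0,0,5],[0,0,0,0,0,0,5]],
  ],
)

```text
clock: 8.8
eef_pos: [0.5836, -0.2185, 0.1215]
tool_rot: [-0.002, 0.976, 0.001, 0.218]
ft_force: [0.7, 1.0, -5.4]
grip_width: 0.0173
```

```bash
python3 - <<'E'
from h import *
ins(.08)
print(get_obs()['ft_torque'])
E
```

```text
left mm [59.  -1.8  0. ] rot deg [0.15 0.2  0.18]
F tool [1.6 1.  5.2] 8.8
[0.25942591 0.4331799  0.00951476]
```

Request:
jog_arm(
  deltas=[
    [[8,0,0,0,0.2,0.1,5],[8,0,0,0,0,0,5],[0,0,0,0,0,0,5]],
  ],
)

```text
clock: 9.1
eef_pos: [0.5683, -0.2183, 0.1141]
tool_rot: [-0.001, 0.976, 0.001, 0.217]
ft_force: [0.9, 1.5, -6.2]
grip_width: 0.0173
```

```bash
python3 - <<'E'
from h import *
ins(.08)
print(get_obs()['ft_torque'])
E
```

```text
left mm [42.  -2.1 -0. ] rot deg [0.19 0.02 0.08]
F tool [1.8 1.5 6.1] 9.1
[ 0.30481537  0.26168832 -0.07072607]
```

Request:
jog_arm(
  deltas=[
    [[8,0.4,0.6,0,0,0,5],[8,0.2,0.3,0,0,0,5],[0,0,0,0,0,0,5]],
  ],
)

```text
clock: 9.4
eef_pos: [0.5521, -0.2182, 0.1056]
tool_rot: [-0.001, 0.976, 0.001, 0.216]
ft_force: [0.3, 1.6, -4.2]
grip_width: 0.017
```

```bash
python3 - <<'E'
from h import *
ins(.08)
print(get_obs()['ft_torque'])
E
```

```text
left mm [23.7 -2.2 -0.8] rot deg [ 0.11 -0.07  0.06]
F tool [1.5 1.6 3.9] 9.4
[ 0.25183993  0.53340457 -0.04514493]
```

Low forces; 24 mm to go. I'll continue, shortening the steps near the stop.

Request:
jog_arm(
  deltas=[
    [[8,0.2,0.2,0,0,0,5],[7,0,0,0,0,0,5],[0,0,0,0,0,0,5]],
  ],
)

```text
clock: 9.7
eef_pos: [0.5374, -0.2183, 0.0988]
tool_rot: [-0.001, 0.976, 0.001, 0.216]
ft_force: [1.5, 0.4, -5.8]
grip_width: 0.017
```

Request:
jog_arm(
  deltas=[
    [[3,0,0,0,0,0,5],[0,0,0,0,0,0,5]],
  ],
)

```text
clock: 9.9
eef_pos: [0.5345, -0.2183, 0.0974]
tool_rot: [-0.001, 0.976, 0.001, 0.216]
ft_force: [0.6, 0.1, -5.0]
grip_width: 0.0172
```

```bash
python3 - <<'E'
from h import *
ins(.08)
print(get_obs()['ft_torque'])
E
```

```text
left mm [ 4.3 -2.2 -0.8] rot deg [ 0.09 -0.04  0.06]
F tool [1.6 0.1 4.8] 9.9
[ 0.18033748  0.4771325  -0.00316511]
```

Request:
jog_arm(
  deltas=[
    [[2,0,0,0,0,0,5],[0,0,0,0,0,0,5]],
  ],
)

```text
clock: 10.1
eef_pos: [0.5343, -0.2183, 0.0976]
tool_rot: [-0.001, 0.976, 0.001, 0.218]
ft_force: [2.0, 0.8, -6.1]
grip_width: 0.0171
```

Request:
jog_arm(
  deltas=[
    [[2,0,0,0,0,0,5],[0,0,0,0,0,0,5]],
  ],
)

```text
clock: 10.3
eef_pos: [0.5343, -0.2182, 0.0979]
tool_rot: [-0.002, 0.976, 0.001, 0.22]
ft_force: [0.8, 0.7, -6.1]
grip_width: 0.0171
```

Request:
jog_arm(
  deltas=[
    [[2,0,0,0,0,0,5],[0,0,0,0,0,0,5]],
  ],
)

```text
clock: 10.5
eef_pos: [0.5343, -0.2181, 0.0982]
tool_rot: [-0.003, 0.975, 0.001, 0.222]
ft_force: [1.0, 1.3, -7.0]
grip_width: 0.0173
```

```bash
python3 - <<'E'
from h import *
ins(.08)
print(get_obs()['ft_torque'])
E
```

```text
left mm [ 4.5 -2.4 -0.1] rot deg [0.17 0.61 0.29]
F tool [2.1 1.3 6.7] 10.5
[0.19210617 0.35581838 0.01779042]
```

```bash
python3 - <<'E'
from h import *
o=get_obs();print(o['joint_pos'],o['tau'])
b=save('side','s7')[300:420,400:520];a=save('wrist','w7')
cv2.imwrite('pics/s7.png',np.hstack([cv2.resize(a,(427,320)),cv2.resize(b,(320,320),interpolation=2)])[:,:,::-1])
E
```

```text
[-0.49770651  0.24830844 -0.47656094  0.4486942   0.21052977 -0.46085186] [ -1.00205373 -38.10506701  24.42128778  -3.1952928    0.339171
  -0.08073495]
```

View pics/s7.png

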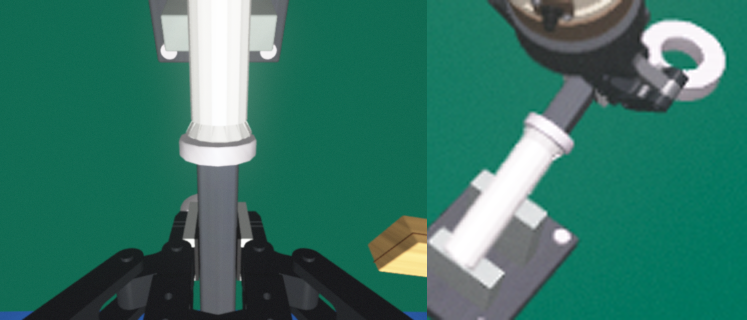

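Request:
jog_arm(
  deltas=[
    [[4,0,0,0,-0.7,0,5]],
  ],
)

```text
clock: 10.7
eef_pos: [0.5342, -0.2183, 0.0989]
tool_rot: [-0.004, 0.973, 0.001, 0.231]
ft_force: [11.8, 4.3, 1.5]
grip_width: 0.0168
```

```bash
python3 - <<'E'
from h import *
ins(.08)
a=cv2.imread('pics/w7.png') if 0 else camera('wrist')[160:300,220:430]
cv2.imwrite('pics/w8.png',cv2.resize(a,(735,490),interpolation=2)[:,:,::-1])
ins(.08)
E
```

```text
left mm [ 4.7 -2.2  0.5] rot deg [0.21 1.75 0.4 ]
F tool [-11.2   4.2   4. ] 10.7
left mm [ 4.8 -2.2  0.8] rot deg [0.2  1.85 0.41]
F tool [-7.8  3.8  5.7] 10.75
```

View pics/w8.png

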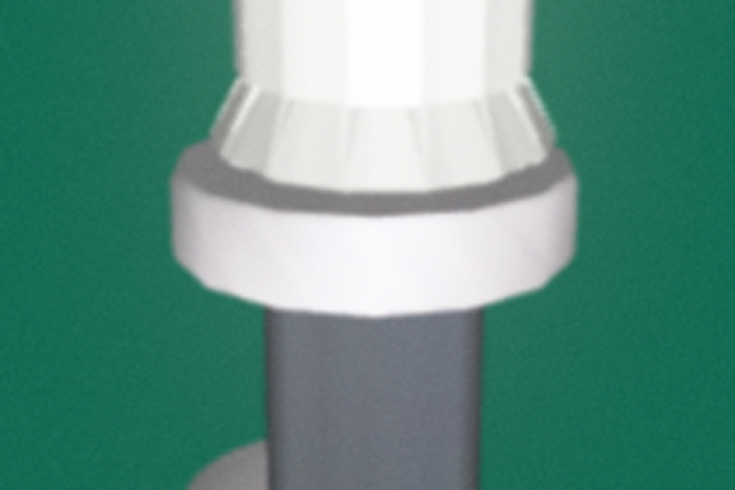

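Home: the collar's face is flat on the mouth, with an axial reaction of 11 N and no further advance. Now I'll withdraw along the axis.

Request:
jog_arm(
  deltas=[
    [[-3,0,0,0,1.5,0,5],[-8,0,0,0,0,0,5],[0,0,0,0,0,0,5]],
  ],
)

```text
clock: 11.05
eef_pos: [0.5414, -0.2181, 0.1019]
tool_rot: [-0.003, 0.976, 0.001, 0.216]
ft_force: [2.4, 0.0, -3.5]
grip_width: 0.0168
```

```bash
python3 - <<'E'
from h import *
ins(-.02,M=M+[.002,.002,.001])
E
```

```text
left mm [-89.7  -0.9   0.3] rot deg [ 0.17 -0.01  0.31]
F tool [-0.7 -0.   4.2] 11.05
```

Request:
jog_arm(
  deltas=[
    [[-12,0,0,0,0,0,5],[-14,0,0,0,0,0,5],[-14,0,0,0,0,0,5],[0,0,0,0,0,0,5]],
  ],
)

```text
clock: 11.45
eef_pos: [0.5772, -0.2192, 0.1189]
tool_rot: [-0.002, 0.976, -0.0, 0.216]
ft_force: [1.9, 1.4, -2.9]
grip_width: 0.0173
```

```bash
python3 - <<'E'
from h import *
ins(-.03,M=M+[.002,.002,.001])
E
```

```text
left mm [-60.2   0.5   0.5] rot deg [ 0.02 -0.06  0.2 ]
F tool [-0.6  1.4  3.4] 11.45
```

Request:
jog_arm(
  deltas=[
    [[-15,0,0,0,0,0,5],[-15,0,0,0,0,0,5],[-15,0,0,0,0,0,5],[-15,0,0,0,0,0,5],[0,0,0,0,0,0,5]],
  ],
)

```text
clock: 11.95
eef_pos: [0.6281, -0.2208, 0.1424]
tool_rot: [-0.0, 0.977, -0.002, 0.213]
ft_force: [0.2, -0.3, -2.6]
grip_width: 0.0174
```

Request:
jog_arm(
  deltas=[
    [[0,0,-30,0,0,0,5],[0,0,-40,0,0,0,5],[0,0,-10,0,8,0,5],[0,0,0,0,8,0,5],[0,0,0,0,8,0,5]],
  ],
)

```text
clock: 12.45
eef_pos: [0.5761, -0.22, 0.2105]
tool_rot: [0.003, 1.0, 0.0, -0.008]
ft_force: [0.8, 0.0, -3.2]
grip_width: 0.0168
```

```bash
cat >> h.py <<'E'
def rd(gap,yaw=188,xt=.131,dz=0):
    y=np.radians(yaw-180);c=np.array([.416,.2605,.110+dz]);n=np.array([np.cos(y),np.sin(y),0]);f=frame(yaw)
    P=c+n*(.036+gap+xt)+f[:,2]*.019;left(P,f);return P
E
python3 - <<'E'
from h import *
print(rd(.12),tcp()[:3,3],get_obs()['joint_pos'])
E
```

```text
left mm [-122.3  521.3  117.7] rot deg [ 0.07 -0.9  -8.4 ]
[0.70020694 0.30044268 0.091     ] [ 0.57611095 -0.22000261  0.21050293] [-0.36214751  0.49798494  0.32695253  1.41455999 -0.00535874 -0.35511284]
```

Request:
jog_arm(
  deltas=[
    [[-5,49,0,0,0,0,5],[-5,49,0,0,0,0,5],[-5,49,0,0,0,0,5],[-5,49,0,0,0,0,5],[-5,49,0,0,0,0,5]],
  ],
)

```text
clock: 12.95
eef_pos: [0.6059, 0.021, 0.1969]
tool_rot: [0.011, 1.0, -0.0, -0.017]
ft_force: [1.1, 0.8, -2.6]
grip_width: 0.0173
```

Request:
jog_arm(
  deltas=[
    [[-5,49,0,0,0,0,5],[-5,49,0,0,0,0,5],[-5,45,0,0,0,0,5],[-5,40,0,0,0,-4,5],[-5,20,0,0,0,-4,5]],
  ],
)

```text
clock: 13.45
eef_pos: [0.6305, 0.2316, 0.1919]
tool_rot: [-0.062, 0.998, 0.0, -0.018]
ft_force: [1.0, 0.2, -2.0]
grip_width: 0.0171
```

```bash
python3 - <<'E'
from h import *
print(rd(.05),tcp()[:3,3],get_obs()['ft_force'])
E
```

```text
left mm [-11.4  58.3 100.8] rot deg [ 0.18 -2.09 -0.87]
[0.63088817 0.29070056 0.091     ] [0.63050843 0.23164226 0.19193958] [ 1.01855755  0.15449317 -2.00044663]
```

Request:
jog_arm(
  deltas=[
    [[-6,30,20,0,-1,-0.4,5],[-6,28,20,0,-1,-0.4,5],[0,0,0,0,0,0,5],[0,0,0,0,0,0,5]],
  ],
)

```text
clock: 13.85
eef_pos: [0.6324, 0.2939, 0.1474]
tool_rot: [-0.072, 0.997, 0.001, -0.001]
ft_force: [0.2, -1.1, -2.2]
grip_width: 0.0175
```

```bash
python3 - <<'E'
from h import *
print(rd(.05),tcp()[:3,3])
E
```

```text
left mm [ 1.8 -3.1 56.4] rot deg [ 0.09 -0.11  0.28]
[0.63088817 0.29070056 0.091     ] [0.63235675 0.29392094 0.14742616]
```

Request:
jog_arm(
  deltas=[
    [[0,-3,25,0,0,0.3,5],[0,0,25,0,0,0,5],[0,0,4,0,0,0,5],[0,0,0,0,0,0,5],[0,0,0,0,0,0,5]],
  ],
)

```text
clock: 14.35
eef_pos: [0.6346, 0.285, 0.0961]
tool_rot: [-0.066, 0.998, 0.001, 0.001]
ft_force: [0.4, 0.7, -2.6]
grip_width: 0.0174
```

```bash
python3 - <<'E'
from h import *
np.set_printoptions(precision=1,suppress=True)
rd(.05);T=tcp()
a=save('top','t9')[200:350,190:350];b=save('side','s9')[160:310,180:340];w=save('wrist','w9')
for n,o in(('top',(190,200)),('side',(180,160))):
    for x in(.131,.051): print(n,x,(proj(n,(T@[x,0,-.019,1])[:3])-o)*2.5)
cv2.imwrite('pics/all9.png',np.vstack([np.hstack([cv2.resize(a,(400,375),interpolation=2),cv2.resize(b,(400,375),interpolation=2)]),np.hstack([cv2.resize(w,(300,225)),np.zeros((225,500,3),np.uint8)])])[:,:,::-1])
E
```

```text
left mm [3.  6.1 5.1] rot deg [ 0.1  0.1 -0.4]
top 0.131 [[111.3 129.3]]
top 0.051 [[100.8  27. ]]
side 0.131 [[207.5 121.9]]
side 0.051 [[266.  76.]]
```

View pics/all9.png

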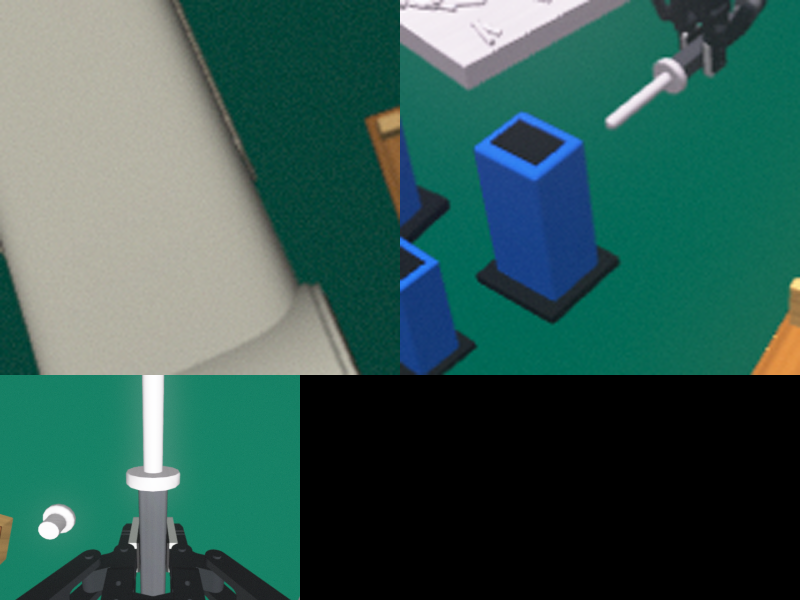

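The side view shows the rod level and clear of the reader, tip at (207,125) against a predicted (207.5,122). The arm hides it from the top camera. Next I'll refine the reader pose and the rod-in-hand pose from the saved pictures.

```bash
cat > fit.py <<'E'
from h import *
from scipy.optimize import minimize
np.set_printoptions(precision=4,suppress=True)
H={}
for n,seed in(('top',(241,297)),('side',(233,250))):
    im=cv2.imread(f'pics/{n}0.png').astype(int)
    m=((im[:,:,0]>im[:,:,2]+40)&(im[:,:,0]>im[:,:,1]+25)).astype(np.uint8)
    k,l,s,c=cv2.connectedComponentsWithStats(m)
    i=1+np.argmin([np.hypot(*(q-seed)) + (1e3 if t<200 else 0) for q,t in zip(c[1:],s[1:,4])])
    h=cv2.convexHull(np.argwhere(l==i)[:,::-1].astype(np.float32));H[n]=h;print(n,s[i])
def cost(p,parts=0):
    r=0
    for n in H:
        c,s=np.cos(p[2]),np.sin(p[2])
        P=[[p[0]+c*x-s*y,p[1]+s*x+c*y,z] for x in(-.03,.03) for y in(-.035,.035) for z in(.01,.153)]
        h=cv2.convexHull((proj(n,P)).astype(np.float32));a,_=cv2.intersectConvexConvex(h,H[n])
        r+=1-a/(cv2.contourArea(h)+cv2.contourArea(H[n])-a)
    return r
hs=[]
for yaw in(5,8,11):
    q=minimize(cost,[.416,.2605,np.radians(yaw)],method='Nelder-Mead',options=dict(initial_simplex=[[.416,.2605,np.radians(yaw)],[.420,.2605,np.radians(yaw)],[.416,.2645,np.radians(yaw)],[.416,.2605,np.radians(yaw+3)]]))
    print(q.x[:2],np.degrees(q.x[2]),q.fun)
E
python3 fit.py
cat > rod.py <<'E'
import sys
from h import *
from scipy.optimize import least_squares
T=tcp();im=camera('side').astype(int)
p0,p1=proj('side',[(T@[x,0,-.019,1])[:3] for x in(.062,.131)])
u=(p1-p0)/np.linalg.norm(p1-p0);v=np.array([-u[1],u[0]]);L=np.linalg.norm(p1-p0)
S=np.arange(-2,L+8,.5);W=np.arange(-8,8.1,.25)
g=im.min(2).astype(np.float32)
G=np.array([[cv2.getRectSubPix(g,(1,1),tuple(map(float,p0+s*u+w*v)))[0,0] for w in W] for s in S])
m=G>(G.max()+40)/2
mid=(S>3)&(S<L-6);c=[(W[r]).mean() for r in m[mid]];k=np.polyfit(S[mid],c,1)
end=S[m.any(1)].max();print('L',L,'tip end at',end,'axis offs at collar,tip px',np.polyval(k,0),np.polyval(k,L),'width px',m[mid].sum(1).mean()*.25)
np.set_printoptions(precision=2,suppress=True)
for d in([.001,0,0],[0,.001,0],[0,0,.001]):
    q=proj('side',(T@[.131+d[0],d[1],-.019+d[2],1])[:3])[0]-p1;print('1mm tool',d,'-> along,across',q@u,q@v)
E
python3 rod.py
python3 - <<'E'
import cv2,numpy as np
for f in('w4','w9'):
    g=cv2.imread(f'pics/{f}.png').min(2).astype(int)
    for r in(60,120): 
        c=np.where(g[r,270:380]>150)[0]+270;print(f,r,c.min(),c.max(),(c.min()+c.max())/2)
    d=np.where((g[235,240:420]>150))[0]+240;print('collar',d.min(),d.max());col=g[190:260,326];print(list(col[::2]))
E
```

```text
top [ 213  278   50   41 1218]
side [ 209  204   51   77 2475]
[0.4174 0.2612] 7.007385016281136 0.11349759515462088
[0.4174 0.2612] 7.0070816421919355 0.11349775556104769
[0.4174 0.2612] 7.042048900565751 0.11349804060578861
L 25.802303586917105 tip end at 26.5 axis offs at collar,tip px 0.02664048573975041 -0.43257497749665874 width px 4.636363636363637
1mm tool [0.001, 0, 0] -> along,across 0.38740024440931126 -0.00024548791832948447
1mm tool [0, 0.001, 0] -> along,across 0.17014055165178255 0.35189803923604746
1mm tool [0, 0, 0.001] -> along,across 0.19278434463011027 -0.30642096219760995
w4 60 272 372 322.0
w4 120 304 347 325.5
collar 272 379
[np.int64(254), np.int64(254), np.int64(254), np.int64(254), np.int64(254), np.int64(254), np.int64(254), np.int64(254), np.int64(254), np.int64(254), np.int64(233), np.int64(160), np.int64(159), np.int64(157), np.int64(158), np.int64(163), np.int64(245), np.int64(254), np.int64(254), np.int64(254), np.int64(254), np.int64(254), np.int64(254), np.int64(254), np.int64(253), np.int64(253), np.int64(253), np.int64(253), np.int64(252), np.int64(251), np.int64(205), np.int64(134), np.int64(134), np.int64(133), np.int64(134)]
w9 60 305 348 326.5
w9 120 305 347 326.0
collar 274 378
[np.int64(254), np.int64(254), np.int64(254), np.int64(254), np.int64(254), np.int64(254), np.int64(254), np.int64(254), np.int64(254), np.int64(252), np.int64(172), np.int64(158), np.int64(155), np.int64(156), np.int64(163), np.int64(247), np.int64(254), np.int64(254), np.int64(254), np.int64(254), np.int64(254), np.int64(254), np.int64(254), np.int64(254), np.int64(253), np.int64(253), np.int64(253), np.int64(253), np.int64(252), np.int64(203), np.int64(134), np.int64(134), np.int64(134), np.int64(132), np.int64(131)]
```

```bash
sed -i 's/yaw=188,xt=.131,dz=0/yaw=187.2,xt=.131,dz=.001/; s/\.416,\.2605,\.110+dz/.4172,.2610,.110+dz/' h.py; python3 -c "
from h import *
rd(.03)"
```

```text
left mm [22.2  2.6  4.4] rot deg [0.1  0.19 0.47]
```

Request:
jog_arm(
  deltas=[
    [[6,3,4,0,0.7,0.5,5],[6,0,0,0,0,0,5],[4,0,0,0,0,0,5],[0,0,0,0,0,0,5],[0,0,0,0,0,0,5]],
  ],
)

```text
clock: 15.05
eef_pos: [0.6174, 0.2881, 0.0939]
tool_rot: [-0.063, 0.998, 0.001, -0.004]
ft_force: [-0.1, -0.4, -1.4]
grip_width: 0.0172
```

```bash
python3 -c "
from h import *
rd(.03)"
```

```text
left mm [ 5.  -1.8  2. ] rot deg [ 0.14 -0.45  0.  ]
```

Request:
jog_arm(
  deltas=[
    [[4,-1.8,2,0.1,0,0,5],[0,0,0,0,0,0,5],[0,0,0,0,0,0,5],[0,0,0,0,0,0,5]],
  ],
)

```text
clock: 15.45
eef_pos: [0.6134, 0.2856, 0.0918]
tool_rot: [-0.063, 0.998, 0.0, -0.004]
ft_force: [-0.6, 0.8, -2.6]
grip_width: 0.0169
```

```bash
python3 -c "
from h import *
rd(.03)"; python3 rod.py; python3 - <<'E'
from h import *
np.set_printoptions(precision=3,suppress=True)
o=get_obs();print(o['joint_vel'],o['ft_force'],o['clock'])
T=tcp();print('pitch',T[2,0],(T@[.131,0,-.019,1])[:3])
E
```

```text
left mm [ 0.7  0.2 -0.2] rot deg [ 0.03 -0.44 -0.  ]
L 26.265924030737672 tip end at 27.0 axis offs at collar,tip px 0.011841100076394221 -0.3844553090963093 width px 4.669117647058823
1mm tool [0.001, 0, 0] -> along,across 0.3944435613070918 -0.0002538504808912989
1mm tool [0, 0.001, 0] -> along,across 0.17012344679479252 0.35131357713462064
1mm tool [0, 0, 0.001] -> along,across 0.18766703460126302 -0.3123715696387802
[-0.001 -0.     0.003  0.001  0.     0.001] [ 0.713 -0.09  -3.958] 15.5
pitch 0.007468991951378387 [0.484 0.269 0.112]
```

```bash
python3 - <<'E'
from h import *
camera('side')
for t in('ring_gauge','case','spool'): print(t,[(round(k['conf'],2),np.round(k['at'])) for k in masks_of(t,'side')])
T=tcp();print(T[:3,3],get_obs()['grip_width']);job_done()
E
```

```text
ring_gauge [(0.73, array([493., 320.])), (0.55, array([281., 196.])), (0.46, array([428., 377.]))]
case [(0.56, array([408., 242.]))]
spool [(0.69, array([354., 226.]))]
[0.61347287 0.28567996 0.09188679] 0.017099192942300726
the job is handed in; nothing more can be done
```

The job is handed in, with the gripper still holding the rod steady in front of the reader, at about 16 s of the 54 s limit. No verdict was reported.

**What I did:** I took the rod by its handle from the cradle and slid it into the guide tube. The collar came to rest flat against the mouth, with about 11 N of axial push and no further advance. I then drew it all the way out and held it level at the middle reader, the one that matches the given size.

**Last checks**
- **Tip position:** the estimated tip is at (0.484, 0.269, about 0.111) m, roughly 30 mm from the window and within about 1 mm of the 110 mm height. I expect a few mm of uncertainty from calibration.
- **Steadiness:** joint speeds were near zero, the wrist force was only about the rod's weight, and the grip was steady at 17 mm.
- **Forces:** the highest wrist force I read was about 13 N.

**Checks that disagreed or could not be done**
- **Tube depth:** the collar stopped about 4.5 mm before my camera estimate of the mouth. The close-up showed it seated, so I put this down to measurement error.
- **Rod pitch:** the side view suggested the rod points about 1° lower than the tool, and I corrected for half of that.
- **Top camera:** the arm hid the reader, so the final alignment rests on the side and wrist cameras and the earlier fit.
- **Bystanders:** the ring gauge read 3 px off its starting place in the side view and the case 2 px. Nothing touched either as far as I could tell, so this is probably detection noise. The spool was found, but with no reliable starting side view to compare.

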